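# Hold the longest red rod over the tag reader

## Task

Wake the tag reader by pressing its three round keys one at a time from the smallest to the largest, each fully down and let up again before the next. Then take the longest red rod out of the rack, carry it over the brown stair block without bumping or disturbing anything, and present it to the reader: level, centred over the long groove and lined up with it, its underside about 15 mm above the groove's rim. The rod must never touch the reader, and the program finishes while the gripper still holds it hovering there.

Things in the scene. Friction and masses are not known exactly. Their poses are not given: they have to be found in the camera images.
- reader: tag reader, a flat wooden unit fixed to the shelf top, 200 (x) x 260 (y) x 40 mm; origin at the centre of its underside. Its front half (towards -x) is a deck 22 mm high that carries three keys side by side at x = -55 mm, y = -75, 0 and +75 mm, in any order; the rear half is 40 mm high with the groove
- reader_groove (a point): centre of the reader's groove at the height of its rim (40 mm above the shelf top), axes as the reader's. The groove runs along y, 220 mm long, 34 mm wide, 18 mm deep, closed at both ends; rim walls 23 mm wide beside it and 20 mm at the ends
- rack: slotted wooden rack, fixed, base 100 (x) x 270 (y) x 10 mm; origin at the centre of its underside. Two notched bars 12 mm thick at x = -28 and +28 mm carry five rods lying along x, centred at x = 0, 52 mm apart in y (30 mm free between them); slot floors 45 mm, notch tops 53 mm above the shelf top, slots 27 mm wide; only the base lies below between the bars. Any rod may lie in any slot
- stair: brown wooden stair block between rack and reader, loose, 250 (x) x 80 (y) mm, five steps of 50 mm in x: heights 95, 80, 65, 50, 35 mm from its -x end to its +x end; origin at the centre of its underside
- ball_center (a point): centre of a smooth pink wooden sphere, 60 mm in diameter, loose on a low wooden ring, its top about 64 mm above the shelf top
- bell: brass bell on a turned wooden stand, loose, 56 mm in diameter, 89 mm tall, origin at the centre of its underside
- key_small (a joint): smallest round wooden key of the reader, 20 mm in diameter: 0 up, 0.006 m fully down; a spring pushes it back, 5 N hold it fully down
- key_small_top (a point): centre of the top face of the small key (20 mm in diameter); up, it stands 44 mm above the shelf top, 10 mm above a round white collar 16 mm wider than the key; the key moves straight down
- key_medium (a joint): middle-sized round wooden key of the reader, 30 mm in diameter: 0 up, 0.006 m fully down; a spring pushes it back, 5 N hold it fully down
- key_medium_top (a point): centre of the top face of the medium key (30 mm in diameter); up, it stands 44 mm above the shelf top, 10 mm above a round white collar 16 mm wider than the key; the key moves straight down
- key_large (a joint): largest round wooden key of the reader, 42 mm in diameter: 0 up, 0.006 m fully down; a spring pushes it back, 5 N hold it fully down
- key_large_top (a point): centre of the top face of the large key (42 mm in diameter); up, it stands 44 mm above the shelf top, 10 mm above a round white collar 16 mm wider than the key; the key moves straight down
- rod_80: red square wooden rod, 80 long x 22 x 22 mm, lying in one of the five slots of the rack; origin at the centre of its underside, x along its length, z up
- rod_110: red square wooden rod, 110 long x 22 x 22 mm, lying in one of the five slots of the rack; origin at the centre of its underside, x along its length, z up
- rod_140: red square wooden rod, 140 long x 22 x 22 mm, lying in one of the five slots of the rack; origin at the centre of its underside, x along its length, z up
- rod_170: red square wooden rod, 170 long x 22 x 22 mm, lying in one of the five slots of the rack; origin at the centre of its underside, x along its length, z up
- rod_200: red square wooden rod, 200 long x 22 x 22 mm, lying in one of the five slots of the rack; origin at the centre of its underside, x along its length, z up (the longest, the one to present; about 70 g, varies)
Not all that is in view belongs to the job. Leave any black look-alike of the rod_200 alone.

How it is judged:
On the way, in this order (a step that is already met when the one before it is completed fails the run):
1. the small key is pressed fully down, the others up (value of joint key_small above 0.0045 m and value of joint each of key_medium, key_large below 0.002 m), for 0.05 s.
2. the medium key is pressed fully down, the others up (value of joint key_medium above 0.0045 m and value of joint each of key_small, key_large below 0.002 m), for 0.05 s.
3. the large key is pressed fully down, the others up (value of joint key_large above 0.0045 m and value of joint each of key_small, key_medium below 0.002 m), for 0.05 s.
4. the longest rod, in the gripper, passes over the stair block (y of rod_200 in the frame of stair between -0.05 and 0.05 m and x of rod_200 in the frame of stair between -0.15 and 0.15 m and height (world z) of rod_200 above 0.06 m and contact force between rod_200 and the fingers above 0.5 N), for 0.02 s.
At the end, for the whole second after the job is handed in: Longest rod gripped, at rest, not touching the reader: underside 5-28 mm above the groove rim, within 8 mm of its centre line and 14 mm of its middle, aligned and level within 0.10 rad; all keys up; stair, sphere, bell and other rods within 12 mm of their starts (x of rod_200 in the frame of reader_groove between -0.008 and 0.008 m and y of rod_200 in the frame of reader_groove between -0.014 and 0.014 m and z of rod_200 in the frame of reader_groove between 0.005 and 0.028 m and angle between the x axis of rod_200 and the y axis of reader_groove, either way round below 0.1 rad and angle between rod_200's own z axis and vertical below 0.1 rad and contact force between rod_200 and the fingers above 1 N and contact force between rod_200 and reader below 0.05 N and linear speed of rod_200 below 0.02 m/s and value of joint each of key_small, key_medium, key_large below 0.002 m and distance of each of stair, ball_center, bell, rod_80, rod_110, rod_140, rod_170 from where it was at the start of the episode below 0.012 m); the arm keeps its last pose, push and grip.
It fails at once if two keys are down at once (value of joint each of key_small, key_medium above 0.003 m or value of joint each of key_small, key_large above 0.003 m or value of joint each of key_medium, key_large above 0.003 m).
It fails at once if the longest rod touches the reader (contact force between rod_200 and reader above 0.5 N).
It fails at once if the longest rod touches the stair block, the bell or another rod (contact force between rod_200 and stair above 0.5 N or contact force between rod_200 and bell above 0.5 N or contact force between rod_200 and rod_80 above 0.5 N or contact force between rod_200 and rod_110 above 0.5 N or contact force between rod_200 and rod_140 above 0.5 N or contact force between rod_200 and rod_170 above 0.5 N).
It fails at once if a bystander is disturbed (moved over 12 mm) (distance of any of stair, ball_center, bell, rod_80, rod_110, rod_140, rod_170 from where it was at the start of the episode above 0.012 m).
It also fails if it takes over 61 s, if anything falls off the work surface, if the arm or the gripper's body presses on something with over 40 N, if the wrist force passes 120 N, or if a joint passes its speed limit or range.

## Robot

A 6-joint arm with a two-finger parallel gripper is mounted at the origin on the work surface. World frame = base frame: x ahead of the robot, y to its left, z up, the work surface at z = 0. Lengths are in m, angles in rad, forces in N, time in s.
With the tool pointing down it reaches from about 0.35 to 0.875 m from the base axis. Payload 4.2 kg.
Tool frame: the origin (TCP) lies at the centre of the arm's flange, where the gripper is bolted on; the fingertips stand 173 mm ahead of it and the grasp point (between the pads) lies 155 mm ahead of it; z points along the fingers, y is the line along which they close (so a half turn about z gives the same grasp; the last joint's range is limited). The gripper opens to 85 mm and grips with 20 to 120 N. Pads are 22 mm wide; open, the fingers measure 114 mm over their backs; the gripper's body (76 mm by 85 mm) begins 54 mm behind the grasp point. The pads swing forward as they close: fully open they stand 13 mm farther back than shut.
Start: joints at [1.499, 0.385, 0.008, 0, -1.194, -0.259], TCP at [0.203, 0.591, 0.405] pointing down, gripper open.
Joint ranges: [-3.14, 3.14], [-1.21, 2.06], [-1.07, 1.41], [-3.16, 2.05], [-2.99, -0.16], [-3.1, 3.1]. Speed limits (rad/s): [2.79, 2.79, 3.14, 3.14, 3.14, 3.14].

## Interface

Orientations are given as a 3x3 rotation matrix whose columns are the frame's x, y, z axes.
In Python, from station import get_obs, eyes, r gives the robot as it stands.
- The arm moves only by the shell command python3 -m crank 'ROWS' [FORCE]. ROWS is text: rows parted by semicolons, each of 5 numbers parted by spaces: the shift along the tool's x, y, z each as a share of 20 mm, from -1 to 1, then the turn about the tool's z as a share of 0.08 rad, from -1 to 1, then the finger opening in mm, from 0 to 85.4. A call has 1 to 5 rows; each row shifts and turns the commanded pose from where the row before left it, along the tool's axes as they then stand; what a row does not reach is not made up. A row lasts 1/10 s, in which the tool goes at most 50 mm and 8.59 degrees, less where a joint would pass 70% of its speed; a pose out of reach is approached as far as the arm can. A call with a number of a shift or a turn outside -1 to 1 is refused whole. A call with a gripper value outside its range is refused whole. The fingers move at their own pace and stop on an object; FORCE is the grip in N (left out, the last holds). Time passes only in rows, so rows that do not move let the fingers close. It gives the time, the measured TCP pose, the force, the opening and the grip force at its end, in the units of the state.
- get_obs(): the state, without advancing time (a new reading comes with each control period).
- eyes.get_image(name): name is "scene" or "top" or "wrist"; returns the picture (420x560x3 uint8, red, green, blue); there is no depth.
- eyes.camera_params(name): a dict with "camera_matrix" (3x3 intrinsics, pixels), "R" (3x3) and "t" (3): a world point X has camera coordinates R X + t. Camera axes: x right, y down, z forward; pixel columns grow to the right and rows downward; lengths in m; the calibration is good to about 2 mm. The wrist camera is an equidistant fisheye: a pixel r from the principal point sees the ray r / f radians off the axis. A picture is of the moment at which its call begins: read the wrist's pose just before it. camera_params takes no time and is no camera call; for the wrist camera it gives the pose at the moment of the call.
- r.close_job(): hands the job in; it is judged then, once.
Trained networks look in the newest picture that a camera, given by its name, has taken for a name from the list of things; names that differ only in an ending like _2 or _b are one class to them, and where a whole thing is asked for, a point or a joint stands for the part that bears it (a point fixed in the world has none). Each returns a list of dicts, best first, with "confidence" (0 to 1); they miss things now and then, are a little off and sometimes report something else, mostly with a low value. They report only what shows in the picture. A call takes as long as a camera call. They do not tell look-alikes from the thing itself.
- eyes.find_in(query, camera): "point" ([x, y, z] in m, in world coordinates, good to about 4 mm: the middle of the surface that is visible of it).
The state is a dict: "clock": time; "joint_pos": joint angles; "joint_velocities": joint speeds; "tau": joint torques, N m; "tcp_pos": TCP position; "tcp_rot": TCP orientation; "contact_force": force on the tool from outside, world axes, zero at the start; "moment": the same for the moment, N m; "gripper_width": opening from 0.0 (shut) to 1.0 (fully open); "gripper_force": force on a finger pad.
Only numpy, scipy, OpenCV 4.12 (cv2) and the standard library are available. Lean on these libraries where they do the work, as an engineer would, in place of code of your own. Each camera call takes 0.05 s, during which the arm holds its last target. There are 200 camera calls.

## Working session

There is one attempt and no reset: what is moved stays moved. The work goes in short steps, Python scripts to look and compute and a shell command to move; the robot and the scene stay as the last step left them, time stands still between calls to the robot, and variables do not carry over. Pictures are saved under pics/ and viewed, at most 11 in all, crops included, and the job is handed in when it is done.

```bash
mkdir -p pics; ls; python3 - <<'E'
from station import get_obs, eyes, r
import cv2,numpy as np
o=get_obs();print(o['clock'],o['tcp_pos'],np.round(o['tcp_rot'],3).tolist(),o['gripper_width'])
for c in ['top','scene']:
    im=eyes.get_image(c);cv2.imwrite(f'pics/{c}0.png',im[:,:,::-1])
    p=eyes.camera_params(c);print(c,np.round(p['camera_matrix'],1).tolist(),np.round(p['R'],3).tolist(),np.round(p['t'],3))
    for q in ['reader','rack','stair','ball_center','bell','key_small','key_medium','key_large','rod_200','rod_170','rod_140','rod_110','rod_80']:
        print(q,[(np.round(d['point'],3).tolist(),round(d['confidence'],2)) for d in eyes.find_in(q,c)][:3])
print(get_obs()['clock'])
E
```

```text
pics
0.0 [0.20288852 0.59092044 0.40359033] [[0.946, -0.325, -0.001], [-0.325, -0.946, -0.002], [0.0, 0.002, -1.0]] 1.0000452701592826
top [[429.3, 0.0, 279.5], [0.0, 429.3, 217.7], [0.0, 0.0, 1.0]] [[0.016, -1.0, 0.021], [-0.997, -0.018, -0.078], [0.079, -0.02, -0.997]] [-0.059  0.535  1.268]
reader [([0.562, 0.283, 0.025], 0.73)]
rack [([0.527, -0.246, 0.01], 0.78), ([0.522, -0.314, 0.07], 0.42)]
stair [([0.528, 0.013, 0.066], 0.96), ([0.561, 0.282, 0.024], 0.47)]
ball_center [([0.72, 0.07, 0.052], 0.67)]
bell [([0.711, -0.106, 0.066], 0.86), ([0.518, -0.266, 0.065], 0.61)]
key_small [([0.501, 0.262, 0.043], 0.44)]
key_medium [([0.522, -0.364, 0.065], 0.6), ([0.484, 0.338, 0.048], 0.55), ([0.501, 0.261, 0.046], 0.5)]
key_large [([0.511, 0.193, 0.042], 0.52), ([0.719, 0.071, 0.053], 0.18)]
rod_200 [([0.318, -0.147, 0.024], 0.96), ([0.529, -0.21, 0.066], 0.92), ([0.52, -0.366, 0.066], 0.85)]
rod_170 [([0.318, -0.147, 0.024], 0.96), ([0.529, -0.21, 0.066], 0.92), ([0.52, -0.366, 0.066], 0.85)]
rod_140 [([0.318, -0.147, 0.024], 0.96), ([0.529, -0.21, 0.066], 0.92), ([0.52, -0.366, 0.06
[... 620 characters left out ...]
[0.502, 0.267, 0.047], 0.51)]
key_medium [([0.483, 0.337, 0.046], 0.62)]
key_large [([0.726, -0.099, 0.054], 0.74), ([0.516, 0.191, 0.046], 0.72), ([0.573, 0.288, 0.027], 0.29)]
rod_200 [([0.32, -0.143, 0.024], 0.96), ([0.531, -0.256, 0.071], 0.93), ([0.315, -0.411, 0.024], 0.89)]
rod_170 [([0.32, -0.143, 0.024], 0.96), ([0.531, -0.256, 0.071], 0.93), ([0.315, -0.411, 0.024], 0.89)]
rod_140 [([0.32, -0.143, 0.024], 0.96), ([0.531, -0.256, 0.071], 0.93), ([0.315, -0.411, 0.024], 0.89)]
rod_110 [([0.32, -0.143, 0.024], 0.96), ([0.531, -0.256, 0.071], 0.93), ([0.315, -0.411, 0.024], 0.89)]
rod_80 [([0.32, -0.143, 0.024], 0.96), ([0.531, -0.256, 0.071], 0.93), ([0.315, -0.411, 0.024], 0.89)]
1.4
```

View pics/top0.png

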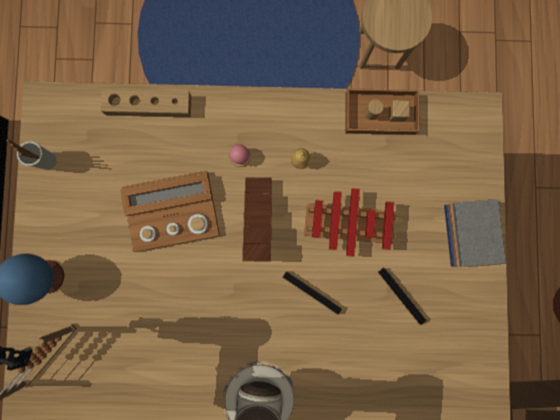

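View pics/scene0.png

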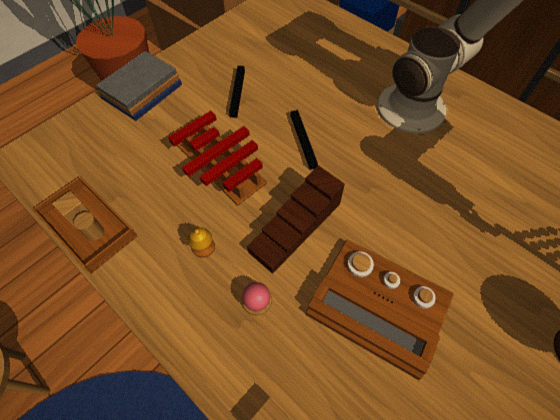

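The top view shows the reader at about (170,210), with the large key at (198,224), small at (173,229) and medium at (148,233). The stair is at (257,219), the ball at (239,153) and the bell at (300,157). The scene view agrees with this.

What could be taken for rod_200:
- Red rods, in top pixels: (318,218), (337,220), (353,222), (371,223), (388,225).
- Black look-alikes: (312,292) and (402,295).

By description it is the longest red one, at (353,222). I'll measure it and check it in a close crop.

```bash
cat > h.py <<'E'
from station import get_obs, eyes, r
import cv2,numpy as np
def ray(p,uv):
    K,R,t=[np.array(p[k]) for k in('camera_matrix','R','t')]
    d=R.T@np.linalg.solve(K,[uv[0],uv[1],1.]);return -R.T@t,d/np.linalg.norm(d)
def rayw(p,uv):
    K,R,t=[np.array(p[k]) for k in('camera_matrix','R','t')]
    x=np.array([(uv[0]-K[0,2])/K[0,0],(uv[1]-K[1,2])/K[1,1]]);a=np.linalg.norm(x)
    d=R.T@np.r_[x/a*np.sin(a),np.cos(a)];return -R.T@t,d
def atz(ray,z): o,d=ray;return o+d*(z-o[2])/d[2]
def tri(rs):
    A=sum(np.eye(3)-np.outer(d,d) for o,d in rs);b=sum((np.eye(3)-np.outer(d,d))@o for o,d in rs)
    X=np.linalg.solve(A,b);return X,max(np.linalg.norm(np.cross(X-o,d)) for o,d in rs)
def proj(p,X):
    K,R,t=[np.array(p[k]) for k in('camera_matrix','R','t')];c=K@(R@np.array(X)+t);return c[:2]/c[2]
def projw(p,X):
    K,R,t=[np.array(p[k]) for k in('camera_matrix','R','t')];c=R@np.array(X)+t
    a=np.arctan2(np.hypot(*c[:2]),c[2]);return np.array([K[0,2],K[1,2]])+K[0,0]*a*c[:2]/np.hypot(*c[:2])
def go(X,yaw=None):
    "rows still to go: tool shift in 20mm units, turn in 0.08rad units"
    o=get_obs();R=np.array(o['tcp_rot']);s=R.T@(np.array(X)-o['tcp_pos'])/.02
    y=np.arctan2(R[1,0],R[0,0]);tn=0 if yaw is None else -((yaw-y+np.pi)%(2*np.pi)-np.pi)/.08
    print('shift units',np.round(s,2),'turn',round(tn,2),'yaw',round(y,3))
E
python3 - <<'E'
from h import *
P={c:eyes.camera_params(c) for c in('top','scene')};I={c:cv2.imread(f'pics/{c}0.png') for c in P}
for c in P:
    hsv=cv2.cvtColor(I[c],cv2.COLOR_BGR2HSV);h,s,v=cv2.split(hsv)
    m=(((h<6)|(h>174))&(s>190)&(v>60)).astype(np.uint8)
    n,L,st,ce=cv2.connectedComponentsWithStats(m)
    for i in range(1,n):
        if st[i,4]<120:continue
        q=np.argwhere(L==i)[:,::-1].astype(float)
        W=np.array([atz(ray(P[c],a),.067)[:2] for a in q])*1000
        (x,y),wh,an=cv2.minAreaRect(W.astype(np.float32));print(c,'rod',st[i,4],np.round(ce[i]),np.round([x,y]),np.round(wh),round(an,1),'tri-centroid',np.round(W.mean(0)))
    for k,X in dict(S=[.502,.264,.045],M=[.484,.338,.045],L=[.513,.192,.045]).items():
        u=proj(P[c],X).astype(int);w=22
        roi=hsv[u[1]-w:u[1]+w,u[0]-w:u[0]+w]
        m=((roi[:,:,1]<70)&(roi[:,:,2]>110)).astype(np.uint8)
        n,L,st,ce=cv2.connectedComponentsWithStats(m)
        if n<2: print(c,k,'none');continue
        i=1+np.argmax(st[1:,4]);hull=cv2.convexHull(np.argwhere(L==i)[:,::-1].astype(np.float32))
        e=cv2.fitEllipse(hull);uv=np.array(e[0])+u-w
        print(c,k,np.round(uv,1),np.round(e[1],1),'z.034',np.round(atz(ray(P[c],uv),.034),4))
a=cv2.resize(I['top'][175:270,110:220],None,fx=4,fy=4,interpolation=2);b=cv2.resize(I['top'][175:270,300:400],None,fx=3.6,fy=4,interpolation=2)
cv2.imwrite('pics/c1.png',np.hstack([a,b]))
E
```

```text
top rod 439 [352. 222.] [ 524. -261.] [ 22. 190.] 84.9 tri-centroid [ 522. -261.]
top rod 367 [335. 220.] [ 528. -210.] [ 22. 162.] 86.0 tri-centroid [ 527. -209.]
top rod 223 [317. 219.] [ 532. -158.] [ 21. 103.] 87.1 tri-centroid [ 530. -158.]
top rod 343 [388. 225.] [ 515. -364.] [ 25. 133.] 85.0 tri-centroid [ 515. -364.]
top rod 195 [370. 224.] [ 521. -312.] [23. 76.] 85.8 tri-centroid [ 519. -312.]
top S [172.  228.5] [12.1 12.6] z.034 [0.497  0.2676 0.034 ]
top M [146.9 233.2] [15.5 16. ] z.034 [0.4817 0.3407 0.034 ]
top L [197.2 223.6] [19.8 20. ] z.034 [0.5127 0.1938 0.034 ]
scene rod 553 [192. 128.] [ 522. -357.] [ 40. 140.] 85.9 tri-centroid [ 524. -357.]
scene rod 322 [204. 138.] [ 526. -306.] [38. 83.] 84.7 tri-centroid [ 526. -307.]
scene rod 841 [215. 151.] [ 528. -254.] [ 37. 200.] 85.1 tri-centroid [ 534. -256.]
scene rod 731 [228. 163.] [ 533. -203.] [ 37. 170.] 85.3 tri-centroid [ 537. -205.]
scene rod 477 [242. 174.] [ 536. -153.] [ 34. 112.] 85.1 tri-centroid [ 538. -153.]
scene S [391.6 279.9] [14.7 16.2] z.034 [0.5   0.268 0.034]
scene M [424.3 296.7] [19.6 21.8] z.034 [0.4839 0.341  0.034 ]
scene L [360.4 264. ] [23.3 25.3] z.034 [0.5164 0.1955 0.034 ]
```

View pics/c1.png

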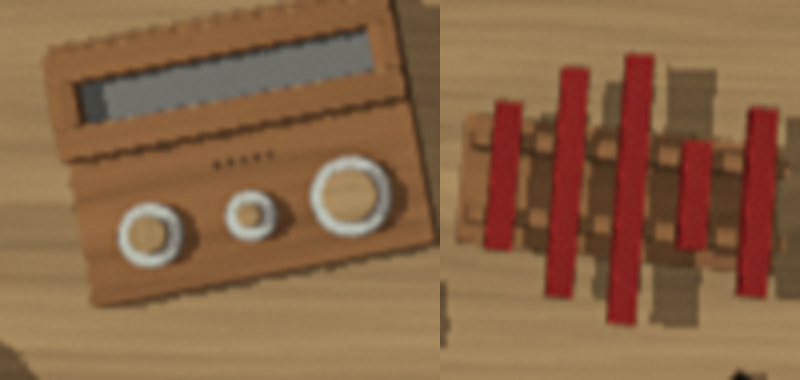

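The crop shows the longest red rod is the middle one, at crop (628,190), which is top (352,222). It measures 190–200 mm, yaw about -5°, with no black rod next to it. The keys at crop (250,215) small, (150,235) medium and (350,195) large agree across both views to about 3 mm. Next I move above the small key with the fingers shut.

```bash
python3 -m crank '0.96 0.52 0 0 0; 0.96 0.52 0 0 0; 0.96 0.52 0 0 0; 0.96 0.52 0 0 0; 0.96 0.52 0 0 0' | tail -3
python3 -m crank '0.96 0.52 0 0 0; 0.96 0.52 0 0 0; 0.96 0.52 0 0 0; 0.96 0.52 0 0 0; 0.96 0.52 0 0 0' >/dev/null
python3 -m crank '0.96 0.52 0.2 0 0; 0.96 0.52 0.2 0 0; 0.96 0.52 0.2 0 0; 0.96 0.52 0.2 0 0; 0.96 0.52 0.2 0 0' >/dev/null
python3 -m crank '0.96 0.52 0.3 0 0; 0.96 0.52 0.3 0 0; 0.96 0.52 0.3 0 0; 0.96 0.52 0.3 0 0; 0 0 0.3 0 0' 
python3 -m crank '0 0 0 0 0' 
python3 - <<'E'
from h import *
go([.4985,.2678,.32]); p=eyes.camera_params('wrist');im=eyes.get_image('wrist');cv2.imwrite('pics/w1.png',im[:,:,::-1])
np.save('w1.npy',p,allow_pickle=True)
print(np.round(p['camera_matrix'],1).tolist(),-np.array(p['R']).T@p['t'],np.round(p['R'],2).tolist())
o=get_obs();print(o['clock'],o['tcp_pos'],o['joint_pos'],o['contact_force'],o['gripper_width'])
E
```

```text
contact_force: [-0.0, 0.4, 0.6]
gripper_width: 0.146
gripper_force: 0.0
clock: 3.4
tcp_pos: [0.4851, 0.2826, 0.3546]
tcp_rot: [[0.944, -0.329, 0.0], [-0.329, -0.944, -0.0], [0.0, 0.0, -1.0]]
contact_force: [0.7, 0.4, 0.2]
gripper_width: 0.004
gripper_force: 0.0
clock: 3.5
tcp_pos: [0.4839, 0.2841, 0.354]
tcp_rot: [[0.945, -0.327, -0.001], [-0.327, -0.945, -0.001], [-0.001, 0.001, -1.0]]
contact_force: [0.5, -0.0, 0.2]
gripper_width: -0.0
gripper_force: 0.0
shift units [0.96 0.53 1.7 ] turn 0 yaw -0.333
[[325.2, 0.0, 278.7], [0.0, 325.2, 209.2], [0.0, 0.0, 1.0]] [0.56243869 0.25717656 0.32123101] [[-0.33, -0.95, 0.0], [-0.89, 0.31, 0.33], [-0.31, 0.11, -0.94]]
3.55 [0.48372319 0.2848871  0.35453214] [ 8.20881519e-01  3.19144843e-01 -2.24364149e-01 -8.80111856e-05
 -1.02802350e+00  4.18143745e-01] [-0.34430686 -0.51608722  0.45750602] 0.00012644125979865417
```

View pics/w1.png

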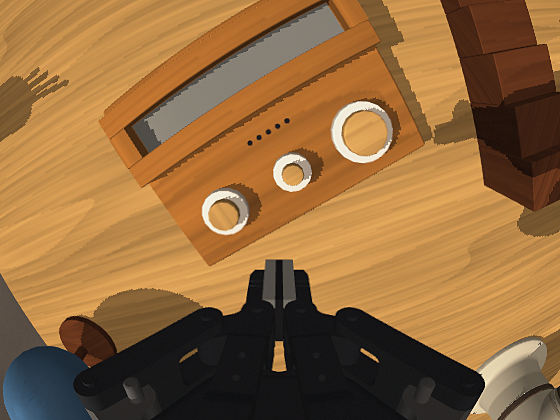

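The wrist view shows the keys' collars at about (292,172) small, (225,211) medium and (362,132) large. The groove opening has corners near (131,124), (146,157), (345,38) and (328,3), and the shut fingertips are at (279,265).

```bash
python3 - <<'E'
from h import *
p=np.load('w1.npy',allow_pickle=True).item();im=cv2.imread('pics/w1.png');hsv=cv2.cvtColor(im,cv2.COLOR_BGR2HSV)
C={}
for k,u in dict(S=(292,172),M=(225,211),L=(362,132)).items():
    w=38;roi=hsv[u[1]-w:u[1]+w,u[0]-w:u[0]+w]
    m=((roi[:,:,1]<70)&(roi[:,:,2]>140)).astype(np.uint8);n,L,st,ce=cv2.connectedComponentsWithStats(m)
    i=1+np.argmax(st[1:,4]);e=cv2.fitEllipse(cv2.convexHull(np.argwhere(L==i)[:,::-1].astype(np.float32)))
    uv=np.array(e[0])+np.array(u)-w;C[k]=atz(rayw(p,uv),.034);print(k,uv,e[1],np.round(C[k],4))
d=C['M']-C['L'];yaw=np.arctan2(d[1],d[0])-np.pi/2;print('yaw',yaw,np.linalg.norm(d))
ex=np.array([np.cos(yaw),np.sin(yaw)]);ey=np.array([-ex[1],ex[0]])
o=sum(C.values())[:2]/3+.055*ex;print('reader origin',o,'groove?',o+.06*ex)
for uv in[(131,124),(146,157),(345,38),(328,3),(268,87),(249,54)]:
    X=atz(rayw(p,uv),.040)[:2]-o;print(uv,'reader xy',np.round([X@ex,X@ey],4))
E
```

```text
S [291.78824615 172.26146698] (37.25944900512695, 38.518272399902344) [0.4972 0.2668 0.034 ]
M [224.55593872 211.93612671] (43.02859878540039, 46.96393966674805) [0.4818 0.3389 0.034 ]
L [361.42511368 131.41102982] (60.92264175415039, 61.878021240234375) [0.5133 0.1952 0.034 ]
yaw 0.2156661643207436 0.147070513601005
reader origin [0.55114831 0.27876893] groove? [0.60975835 0.29160882]
(131, 124) reader xy [0.0638 0.0998]
(146, 157) reader xy [0.03   0.1053]
(345, 38) reader xy [ 0.0249 -0.1014]
(328, 3) reader xy [ 0.0594 -0.1055]
(268, 87) reader xy [ 0.0206 -0.022 ]
(249, 54) reader xy [ 0.0538 -0.0235]
```

```bash
python3 - <<'E'
from h import *
yaw=.2150;ex=np.array([np.cos(yaw),np.sin(yaw)]);ey=np.array([-ex[1],ex[0]])
sk=np.array([.4978,.2672]);o=sk+.055*ex
W=lambda x,y,z:np.r_[o+x*ex+y*ey,z]
def draw(im,f,s,off,gx):
    pt=lambda X:tuple(int(v) for v in (np.array(f(X))-off)*s)
    def rect(x0,x1,y0,y1,z,c):
        q=[(x0,y0),(x1,y0),(x1,y1),(x0,y1),(x0,y0)]
        for a,b in zip(q,q[1:]):cv2.line(im,pt(W(*a,z)),pt(W(*b,z)),c,1)
    rect(-.1,.1,-.13,.13,.0,(255,255,0));rect(.02,.1,-.13,.13,.04,(255,0,0));rect(gx-.017,gx+.017,-.11,.11,.04,(0,255,0))
    for y,rr in((0,.018),(.075,.023),(-.075,.029)):
        for a in np.arange(0,6.28,.3):cv2.circle(im,pt(W(-.055+rr*np.cos(a),y+rr*np.sin(a),.034)),1,(0,0,255),-1)
    return im
p=np.load('w1.npy',allow_pickle=True).item();im=cv2.resize(cv2.imread('pics/w1.png')[0:270,80:450],None,fx=1.6,fy=1.6)
a=draw(im,lambda X:projw(p,X),1.6,np.array([80,0]),.06)
pt=eyes.camera_params('top');t=cv2.resize(cv2.imread('pics/top0.png')[160:270,110:225],None,fx=1.8*1,fy=1.8,interpolation=2)
t=draw(t,lambda X:proj(pt,X),1.8,np.array([110,160]),.06)
can=np.zeros((432,800,3),np.uint8);can[:,:592]=a;can[:t.shape[0],592:592+t.shape[1]]=t[:,:208];cv2.imwrite('pics/ov.png',can)
E
```

```text
(no output)
```

View pics/ov.png

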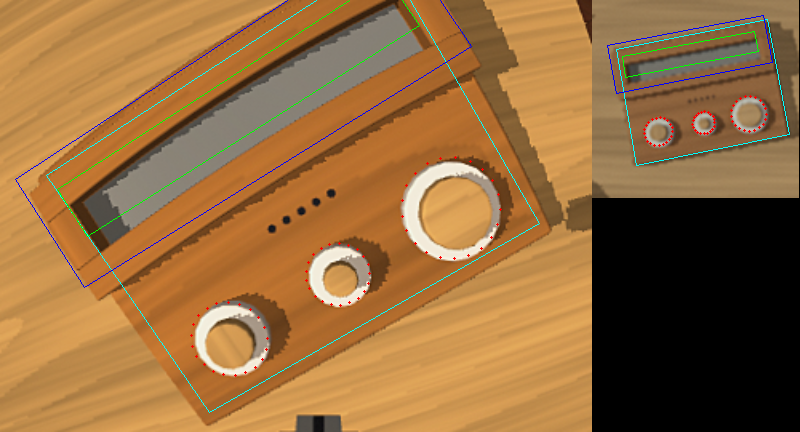

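```bash
python3 - <<'E'
from h import *
yaw=.2150;ex=np.array([np.cos(yaw),np.sin(yaw)]);ey=np.array([-ex[1],ex[0]])
o=np.array([.4978,.2672])+.055*ex
W=lambda x,y,z:np.r_[o+x*ex+y*ey,z]
pw=np.load('w1.npy',allow_pickle=True).item()
for n,f,p,fn in(('wrist',projw,pw,'w1'),('top',proj,eyes.camera_params('top'),'top0'),('scene',proj,eyes.camera_params('scene'),'scene0')):
    im=cv2.imread(f'pics/{fn}.png');sat=cv2.cvtColor(im,cv2.COLOR_BGR2HSV)[:,:,1].astype(np.float32)
    c=-np.array(p['R']).T@p['t'];print(n,'cam in reader',np.round([(c[:2]-o)@ex,(c[:2]-o)@ey,c[2]],3))
    def prof(pts,ax):
        uv=np.array([f(p,X) for X in pts],np.float32);s=cv2.remap(sat,uv[None,:,0],uv[None,:,1],1)[0]
        g=ax[s<90];return (round(float(g.min()),4),round(float(g.max()),4)) if len(g) else None
    xs=np.arange(.0,.11,.0005)
    print([ (y,prof([W(x,y,.04) for x in xs],xs)) for y in(-.07,-.035,0,.035,.07)])
    ys=np.arange(-.14,.14,.0005)
    print('y',[ (x,prof([W(x,y,.04) for y in ys],ys)) for x in(.04,.045,.05,.055,.06)])
E
```

```text
wrist cam in reader [ 0.006 -0.024  0.321]
[(-0.07, (0.031, 0.1095)), (-0.035, (0.031, 0.1095)), (0, (0.031, 0.0605)), (0.035, (0.0315, 0.0605)), (0.07, (0.0315, 0.061))]
y [(0.04, (-0.104, 0.1)), (0.045, (-0.1035, 0.1)), (0.05, (-0.14, 0.1)), (0.055, (-0.14, 0.1)), (0.06, (-0.14, 0.1))]
top cam in reader [-0.179 -0.271  1.307]
[(-0.07, (0.032, 0.063)), (-0.035, (0.032, 0.0635)), (0, (0.032, 0.0635)), (0.035, (0.0325, 0.064)), (0.07, (0.0325, 0.0635))]
y [(0.04, (-0.1105, 0.104)), (0.045, (-0.1105, 0.104)), (0.05, (-0.11, 0.1045)), (0.055, (-0.11, 0.105)), (0.06, (-0.11, 0.104))]
scene cam in reader [ 0.317 -0.051  0.848]
[(-0.07, (0.04, 0.066)), (-0.035, (0.0405, 0.066)), (0, (0.04, 0.066)), (0.035, (0.0405, 0.066)), (0.07, (0.0415, 0.0665))]
y [(0.04, (-0.097, 0.0995)), (0.045, (-0.1075, 0.1045)), (0.05, (-0.107, 0.1045)), (0.055, (-0.107, 0.104)), (0.06, (-0.1065, 0.1045))]
```

Groove rim edges in the reader frame are 31.5 mm (wrist and top) and 66 mm (scene). That gives a width of 34.5 mm against 34 given, with the centre at x ≈ 49 mm. So the groove centre is about (0.599, 0.289) with yaw 0.215. Now pressing the small key.

```bash
python3 -m crank '0.5 0.3 0.5 0 0; 0.45 0.3 1 0 0; 0 0 1 0 0; 0 0 1 0 0; 0 0 1 0 0' >/dev/null
python3 -m crank '0 0 1 0 0; 0 0 0.25 0 0; 0 0 0 0 0' 
python3 - <<'E'
from h import *
go([.4978,.2672,.217]);print(get_obs()['contact_force'])
E
```

```text
clock: 4.35
tcp_pos: [0.4978, 0.2681, 0.239]
tcp_rot: [[0.946, -0.324, -0.001], [-0.324, -0.946, -0.001], [-0.001, 0.002, -1.0]]
contact_force: [-1.2, 0.8, 0.1]
gripper_width: -0.003
gripper_force: 0.0
shift units [0.02 0.04 1.1 ] turn 0 yaw -0.33
[-1.22841007  0.84854758  0.07187169]
```

```bash
python3 -m crank '0 0 0.5 0 0; 0 0 0.3 0 0; 0 0 0 0 0'|egrep 'pos|cont'
python3 -m crank '0 0 0.1 0 0; 0 0 0.1 0 0; 0 0 0 0 0'|egrep 'pos|cont'
python3 -m crank '0 0 0.1 0 0; 0 0 0 0 0'|egrep 'pos|cont'
```

```text
tcp_pos: [0.4977, 0.268, 0.2231]
contact_force: [0.3, 0.1, 0.2]
tcp_pos: [0.4979, 0.2682, 0.2197]
contact_force: [0.4, -0.3, -0.1]
tcp_pos: [0.4979, 0.2682, 0.2176]
contact_force: [-0.3, 0.4, -0.0]
```

```bash
for i in 1; do python3 -m crank '0 0 0.1 0 0; 0 0 0 0 0'|egrep 'pos|cont'; python3 -m crank '0 0 0.1 0 0; 0 0 0 0 0'|egrep 'pos|cont'; python3 -m crank '0 0 0.1 0 0; 0 0 0 0 0'|egrep 'pos|cont'; done
```

```text
tcp_pos: [0.498, 0.2683, 0.2158]
contact_force: [-0.7, -0.8, 1.3]
tcp_pos: [0.498, 0.2683, 0.2138]
contact_force: [-1.0, -1.3, 3.7]
tcp_pos: [0.498, 0.2683, 0.2119]
contact_force: [-0.4, -0.4, 5.1]
```

```bash
python3 -m crank '0 0 0.1 0 0; 0 0 0 0 0'|egrep 'pos|cont'; python3 -m crank '0 0 0.1 0 0; 0 0 0 0 0; 0 0 0 0 0'|egrep 'pos|cont'
```

```text
tcp_pos: [0.498, 0.2684, 0.2114]
contact_force: [-4.4, -2.0, 12.9]
tcp_pos: [0.4979, 0.2684, 0.2112]
contact_force: [-8.2, -2.2, 22.8]
```

```bash
python3 -m crank '0 0 -0.7 0 0; 0 0 -0.8 0 0; -0.5 -0.8 0 0 0; -0.5 -0.8 0 0 0; -0.5 -0.8 0 0 0'|egrep 'pos|cont'; python3 -m crank '-0.42 -0.75 0 0 0; 0 0 0.2 0 0; 0 0 0.5 0 0; 0 0 0 0 0'|egrep 'pos|cont'
```

```text
tcp_pos: [0.4845, 0.3249, 0.2367]
contact_force: [0.0, 0.2, 1.0]
tcp_pos: [0.4813, 0.3396, 0.2214]
contact_force: [-0.2, -0.8, -0.4]
```

```bash
python3 -m crank '0 0 0.2 0 0; 0 0 0.15 0 0; 0 0 0.12 0 0; 0 0 0 0 0'|egrep 'pos|cont'; python3 -m crank '0 0 0.1 0 0; 0 0 0.05 0 0; 0 0 0 0 0;0 0 0 0 0'|egrep 'pos|cont'
```

```text
tcp_pos: [0.4821, 0.3398, 0.2144]
contact_force: [0.8, -1.4, 3.2]
tcp_pos: [0.4821, 0.34, 0.2116]
contact_force: [0.4, -3.0, 5.0]
```

```bash
python3 -m crank '0 0 0.1 0 0; 0 0 0 0 0;0 0 0 0 0'|egrep 'pos|cont'; python3 -m crank '0 0 0.08 0 0; 0 0 0 0 0;0 0 0 0 0'|egrep 'pos|cont'
```

```text
tcp_pos: [0.4821, 0.3401, 0.2113]
contact_force: [-3.5, -4.9, 15.1]
tcp_pos: [0.4821, 0.3401, 0.2112]
contact_force: [-5.6, -6.7, 21.5]
```

```bash
python3 -m crank '0 0 -0.7 0 0; 0 0 -0.8 0 0; 0.5 0.8 0 0 0; 0.5 0.8 0 0 0; 0.5 0.8 0 0 0'|egrep 'pos|cont'; python3 -m crank '0.5 0.8 0 0 0; 0.5 0.8 0 0 0; 0.5 0.8 0 0 0; 0.5 0.8 0 0 0; 0.4 0.8 0 0 0'|egrep 'pos|cont';python3 -m crank '0 0 0.2 0 0; 0 0 0.5 0 0; 0 0 0 0 0'|egrep 'pos|cont'
```

```text
tcp_pos: [0.4947, 0.2833, 0.2366]
contact_force: [1.1, 0.5, -0.7]
tcp_pos: [0.5145, 0.1917, 0.2372]
contact_force: [0.5, 0.6, 0.2]
tcp_pos: [0.5137, 0.1936, 0.2219]
contact_force: [-0.8, -0.0, -0.1]
```

```bash
python3 -m crank '0 0 0.2 0 0; 0 0 0.15 0 0; 0 0 0.12 0 0; 0 0 0 0 0'|egrep 'pos|cont'; python3 -m crank '0 0 0.1 0 0; 0 0 0.1 0 0; 0 0 0 0 0;0 0 0 0 0'|egrep 'pos|cont';python3 -m crank '0 0 0.1 0 0; 0 0 0 0 0;0 0 0 0 0'|egrep 'pos|cont'
```

```text
tcp_pos: [0.5142, 0.1944, 0.2144]
contact_force: [-0.8, 1.5, 3.2]
tcp_pos: [0.5142, 0.1942, 0.2114]
contact_force: [-4.6, 2.2, 9.6]
tcp_pos: [0.5142, 0.1943, 0.2112]
contact_force: [-8.0, 0.6, 18.7]
```

```bash
python3 -m crank '0 0 -0.7 0 0; 0 0 -1 0 0; 0 0 -1 0 0; 0 0 -1 0 0; 0 0 -1 0 0'|egrep 'pos|cont'; python3 -m crank '0 0 -1 0 0; 0 0.3 -1 0 0; 0.25 0.97 -0.5 0 0; 0.25 0.97 0 0 0; 0.25 0.97 0 0 0'|egrep 'pos|cont'
python3 -m crank '0.25 0.97 0 0 38; 0.25 0.97 0 0 38; 0.25 0.97 0 0 38; 0.25 0.97 0 0 38; 0.25 0.97 0 0 38'|egrep 'pos|cont'
python3 -m crank '0.25 0.97 0 0 38; 0.25 0.97 0 0 38; 0.25 0.97 0 0 38; 0.25 0.97 0 0 38; 0.25 0.97 0 0 38'|egrep 'pos|cont'
python3 -m crank '0.25 0.97 0 0 38; 0.25 0.97 0 0 38; 0.25 0.97 0 0 38; 0.25 0.97 0 0 38; 0.25 0.97 0 0 38'|egrep 'pos|cont'
python3 -m crank '0 0 0 -1 38; 0 0 0 -1 38; 0 0 0 -1 38; 0 0 0 -0.1 38; 0 0 0 0 38'
python3 - <<'E'
from h import *
go([.526,-.261,.36],-.085); p=eyes.camera_params('wrist');im=eyes.get_image('wrist');cv2.imwrite('pics/w2.png',im[:,:,::-1])
np.save('w2.npy',p,allow_pickle=True);print(get_obs()['joint_pos'])
E
```

```text
tcp_pos: [0.5141, 0.1936, 0.3027]
contact_force: [0.6, 0.3, 0.3]
tcp_pos: [0.5071, 0.1267, 0.3521]
contact_force: [1.2, 0.6, -0.3]
tcp_pos: [0.499, 0.0266, 0.3516]
contact_force: [0.1, 0.1, -0.1]
tcp_pos: [0.4909, -0.0731, 0.3516]
contact_force: [0.3, -0.3, 1.2]
tcp_pos: [0.4829, -0.1728, 0.3516]
contact_force: [-0.1, 0.2, -0.1]
clock: 13.95
tcp_pos: [0.4834, -0.1718, 0.3518]
tcp_rot: [[0.996, -0.085, -0.001], [-0.085, -0.996, 0.0], [-0.001, -0.0, -1.0]]
contact_force: [-0.5, -0.7, 0.1]
gripper_width: 0.444
gripper_force: 0.0
shift units [ 2.5   4.27 -0.41] turn 0.0 yaw -0.085
[-2.43684287e-02  2.42879894e-01 -3.41320652e-01 -1.16950547e-04
 -9.87288079e-01  1.51059054e+00]
```

View pics/w2.png

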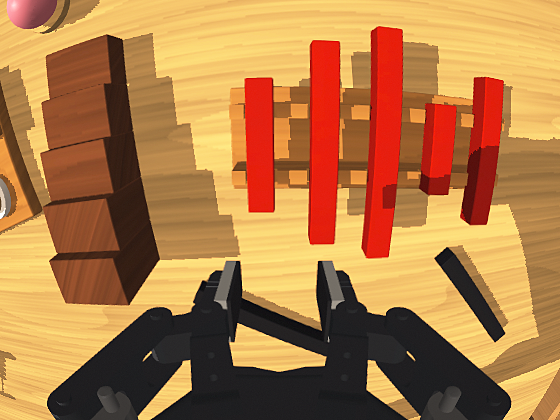

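The wrist view shows rod_200 as the third red rod, running from (387,28) to (376,250), with rod_170 at (323,140) and rod_80 at (437,150) on either side. I move sideways over it and take a second view.

```bash
python3 -m crank '0 0.85 0 0 38; 0 0.85 0 0 38; 0 0.85 0 0 38; 0 0.85 0 0 38; 0 0.85 0 0 38'|egrep 'pos|cont';python3 -m crank '0 0 0 0 38; 0 0 0 0 38'|egrep 'pos|cont'
python3 - <<'E'
from h import *
p=eyes.camera_params('wrist');im=eyes.get_image('wrist');cv2.imwrite('pics/w3.png',im[:,:,::-1]);np.save('w3.npy',p,allow_pickle=True)
Cs=[]
for n,seed in(('w2',(386,120)),('w3',None)):
    p=np.load(n+'.npy',allow_pickle=True).item();im=cv2.imread(f'pics/{n}.png')
    if seed is None: seed=tuple(int(v) for v in projw(p,[.526,-.261,.067]))
    h,s,v=cv2.split(cv2.cvtColor(im,cv2.COLOR_BGR2HSV))
    m=(((h<8)|(h>172))&(s>180)&(v>190)).astype(np.uint8);nn,L=cv2.connectedComponents(m)
    l=L[seed[1],seed[0]];q=np.argwhere(L==l)[:,::-1];hull=cv2.convexHull(q.astype(np.float32))
    W=np.array([atz(rayw(p,a[0]),.067)[:2] for a in hull])
    rc=cv2.minAreaRect((W*1000).astype(np.float32));print(n,seed,len(q),rc)
    Cs.append(np.array([projw(p,[rc[0][0]/1e3,rc[0][1]/1e3,.067])]));Cs[-1]=(p,Cs[-1][0])
X,e=tri([rayw(*c) for c in Cs]);print('tri',X,e)
go([.526,-.261,.36],-.085)
E
```

```text
tcp_pos: [0.4767, -0.2567, 0.3521]
contact_force: [0.1, -0.3, 0.4]
tcp_pos: [0.4767, -0.2561, 0.352]
contact_force: [0.1, 0.0, -0.4]
w2 (386, 120) 5282 ((523.9569702148438, -262.2865905761719), (21.77484893798828, 196.96389770507812), 85.76964569091797)
w3 (280, 143) 6176 ((523.8758544921875, -262.96173095703125), (20.49779510498047, 196.90731811523438), 85.68639373779297)
tri [ 0.52359992 -0.26296691  0.06495925] 1.3562134718850313e-05
shift units [ 2.47  0.06 -0.39] turn 0.02 yaw -0.083
```

View pics/w3.png

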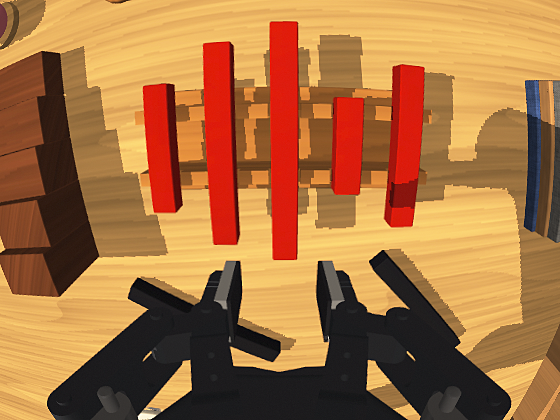

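The second view is centred, with the rod along (285,20)–(285,258). It triangulates to (0.524, -0.2627), top at z 0.065 against 0.067 expected, length 197 mm, yaw -0.075. Now aligning over it and going down.

```bash
python3 -m crank '0.8 0.04 0 -0.1 38; 0.8 0.04 0 0 38; 0.78 0.04 0 0 38; 0 0 1 0 38; 0 0 1 0 38'|egrep 'pos|cont';python3 -m crank '0 0 0.6 0 38; 0 0 0.4 0 38; 0 0 0 0 38; 0 0 0 0 38'
python3 - <<'E'
from h import *
go([.524,-.2627,.213],-.075)
p=eyes.camera_params('wrist');im=eyes.get_image('wrist')[:,:,::-1];cv2.imwrite('pics/w4.png',im)
E
```

```text
tcp_pos: [0.5249, -0.2612, 0.3123]
contact_force: [0.1, -0.2, -0.1]
clock: 15.65
tcp_pos: [0.5245, -0.262, 0.293]
tcp_rot: [[0.997, -0.074, 0.001], [-0.074, -0.997, -0.001], [0.001, 0.0, -1.0]]
contact_force: [-0.2, -0.0, 0.8]
gripper_width: 0.446
gripper_force: 0.0
shift units [-0.03  0.03  4.  ] turn 0.01 yaw -0.074
```

View pics/w4.png

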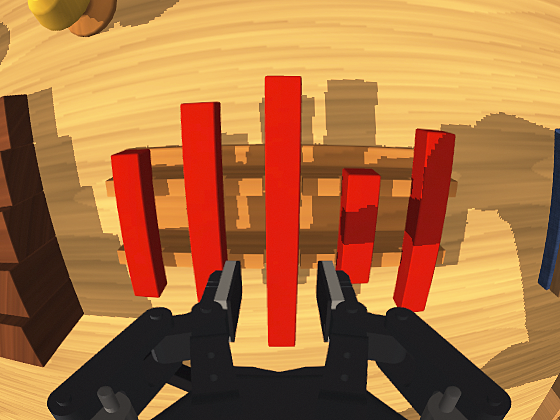

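The view shows the rod at columns 266–300 between the pads at columns 237 and 320. It is centred to about 2 mm, and the neighbours are clear. Descending and gripping.

```bash
python3 -m crank '0 0.07 1 0 38; 0 0 1 0 38; 0 0 0.8 0 38; 0 0 0.5 0 38; 0 0 0 0 38'|egrep 'pos|cont';python3 -m crank '0 0 0.4 0 38; 0 0 0.3 0 38; 0 0 0 0 38' |egrep 'pos|cont'; python3 -m crank '0 0 0 0 0; 0 0 0 0 0; 0 0 0 0 0; 0 0 0 0 0; 0 0 0 0 0' 50
```

```text
tcp_pos: [0.5239, -0.2635, 0.2256]
contact_force: [-1.1, 0.2, 1.1]
tcp_pos: [0.5239, -0.2634, 0.2118]
contact_force: [-0.6, -0.5, -0.1]
clock: 17.0
tcp_pos: [0.5243, -0.2635, 0.2127]
tcp_rot: [[0.997, -0.075, 0.001], [-0.075, -0.997, -0.0], [0.001, 0.0, -1.0]]
contact_force: [0.4, 0.8, 2.2]
gripper_width: 0.248
gripper_force: 49.4
```

Gripped: opening 21 mm, 49 N. Lifting straight up.

```bash
python3 -m crank '0 0 -0.2 0 0; 0 0 -0.4 0 0; 0 0 -0.6 0 0; 0 0 -0.8 0 0; 0 0 -1 0 0';python3 -m crank '0 0 -1 0 0; 0 0 -1 0 0; 0 0 -1 0 0; 0 0 -1 0 0; 0 0 -1 0 0'; python3 - <<'E'
from h import *
im=eyes.get_image('wrist')[:,:,::-1];im2=eyes.get_image('scene')[:,:,::-1]
cv2.imwrite('pics/w5.png',np.hstack([cv2.resize(im,(400,300)),cv2.resize(im2,(400,300))]))
E
```

```text
clock: 17.5
tcp_pos: [0.5239, -0.2635, 0.2733]
tcp_rot: [[0.997, -0.075, -0.001], [-0.075, -0.997, 0.0], [-0.001, -0.0, -1.0]]
contact_force: [-0.1, 0.3, -1.0]
gripper_width: 0.25
gripper_force: 49.2
clock: 18.0
tcp_pos: [0.5237, -0.2634, 0.3743]
tcp_rot: [[0.997, -0.075, 0.001], [-0.075, -0.997, -0.0], [0.001, 0.0, -1.0]]
contact_force: [-0.0, 0.1, -1.2]
gripper_width: 0.247
gripper_force: 49.2
```

View pics/w5.png

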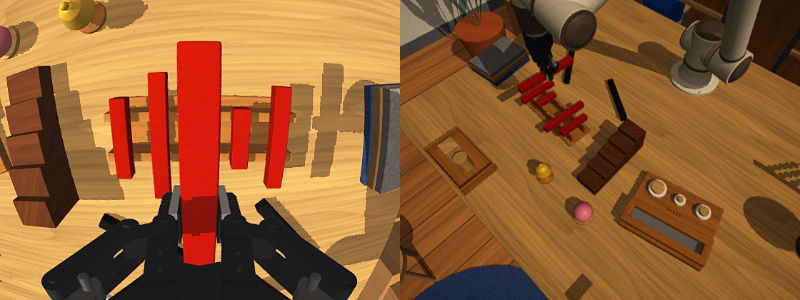

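The rod is held clear of the rack, seen at wrist (198,150), and the others are undisturbed. Now carrying it over the stair at an underside height of about 0.2 m.

```bash
python3 -m crank '0 -0.3 0 0 0; 0.06 -0.7 0 0 0; 0.06 -0.9 0 0 0; 0.06 -0.9 0 0 0; 0.06 -0.9 0 0 0'|egrep 'pos|width'
python3 -m crank '0.06 -0.9 0 0 0; 0.06 -0.9 0 0 0; 0.06 -0.9 0 0 0; 0.06 -0.9 0 0 0; 0.06 -0.9 0 0 0'|egrep 'pos|width'
python3 -m crank '0.06 -0.9 0 0 0; 0.06 -0.9 0 0 0; 0.06 -0.9 0 0 0; 0.06 -0.9 0 0 0; 0.06 -0.9 0 0 0'|egrep 'pos|width'
python3 -m crank '0.06 -0.9 0 0 0; 0.06 -0.9 0 0 0; 0.06 -0.9 0 0 0; 0.06 -0.9 0 0 0; 0.06 -0.9 0 0 0'|egrep 'pos|width'
python3 -m crank '0.06 -0.9 0 0 0; 0.06 -0.9 0 0 0; 0.06 -0.9 0 0 0; 0.06 -0.9 0 0 0; 0.06 -0.9 0 0 0'|egrep 'pos|width'
python3 -m crank '0.06 -0.9 0 0 0; 0.06 -0.9 0 0 0; 0.06 -0.9 0 0 0; 0.06 -0.9 0 0 0; 0.06 -0.9 0 0 0'|egrep 'pos|width'
python3 -m crank '0 0 0 0.6 0; 0 0 0 0.6 0; 0 0 0 0.8 0; 0 0 0 0.8 0; 0 0 0 0.8 0'|egrep 'pos|width'
python3 -m crank '0 0 0 0.8 0; 0 0 0 0.8 0; 0 0 0 0.8 0; 0 0 0 0.8 0; 0 0 0 0.8 0'|egrep 'pos|width'
python3 -m crank '0 0 0 0.8 0; 0 0 0 0.8 0; 0 0 0 0.8 0; 0 0 0 0.8 0; 0 0 0 0.8 0'
python3 - <<'E'
from h import *
go([.5994,.2894,.228],-1.356);print(get_obs()['joint_pos'])
E
```

```text
tcp_pos: [0.5343, -0.1884, 0.371]
gripper_width: 0.251
tcp_pos: [0.5469, -0.099, 0.3711]
gripper_width: 0.249
tcp_pos: [0.5594, -0.0097, 0.371]
gripper_width: 0.246
tcp_pos: [0.5726, 0.0794, 0.3721]
gripper_width: 0.246
tcp_pos: [0.5855, 0.1687, 0.3723]
gripper_width: 0.252
tcp_pos: [0.5982, 0.258, 0.3722]
gripper_width: 0.243
tcp_pos: [0.5981, 0.2572, 0.3722]
gripper_width: 0.249
tcp_pos: [0.5981, 0.2572, 0.3722]
gripper_width: 0.246
clock: 22.6
tcp_pos: [0.5981, 0.2572, 0.3722]
tcp_rot: [[0.536, -0.844, -0.0], [-0.844, -0.536, -0.0], [0.0, 0.0, -1.0]]
contact_force: [-0.6, -0.6, -1.3]
gripper_width: 0.248
gripper_force: 49.1
shift units [-1.33 -0.92  7.21] turn 4.38 yaw -1.006
[ 6.54065770e-01  4.51048545e-01  2.98404598e-02  5.24431934e-06
 -1.14968729e+00 -8.87873812e-02]
```

```bash
python3 -m crank '0 0 0 0.9 0; 0 0 0 0.9 0; 0 0 0 0.9 0; 0 0 0 0.9 0; 0 0 0 0.8 0'|egrep 'pos|width'
python3 -m crank '0 0 0 0 0; 0 0 0 0 0'|egrep 'pos|width'
python3 - <<'E'
from h import *
go([.5994,.2894,.26],-1.356)
E
```

```text
tcp_pos: [0.5981, 0.2572, 0.3722]
gripper_width: 0.249
tcp_pos: [0.5981, 0.2569, 0.3723]
gripper_width: 0.242
shift units [-1.57 -0.42  5.61] turn 0.03 yaw -1.353
```

```bash
python3 -m crank '-0.5 -0.14 0 0 0; -0.5 -0.14 0.4 0 0; -0.57 -0.14 0.8 0 0; 0 0 0.8 0 0; 0 0 0.8 0 0'|egrep 'pos|width'
python3 -m crank '0 0 0.8 0 0; 0 0 0.8 0 0; 0 0 0.6 0 0; 0 0 0.2 0 0; 0 0 0 0 0'|egrep 'pos|width'
python3 - <<'E'
from h import *
go([.5994,.2894,.228],-1.356)
rs=[];
for c in('top','scene','wrist'):
    p=eyes.camera_params(c);im=eyes.get_image(c)[:,:,::-1].copy();cv2.imwrite(f'pics/h_{c}.png',im);np.save(f'h_{c}.npy',p,allow_pickle=True)
    h,s,v=cv2.split(cv2.cvtColor(im,cv2.COLOR_BGR2HSV));m=(((h<8)|(h>172))&(s>180)&(v>60)).astype(np.uint8)
    n,L,st,ce=cv2.connectedComponentsWithStats(m)
    print(c,[(st[i].tolist()) for i in range(1,n) if st[i,4]>60])
a=cv2.imread('pics/h_wrist.png');b=cv2.imread('pics/h_scene.png')[210:400,270:480];t=cv2.imread('pics/h_top.png')[150:290,100:250]
can=np.zeros((420,800,3),np.uint8);can[:,:500]=a[:,30:530];can[:210,500:]=cv2.resize(b,(300,210));can[210:,500:]=cv2.resize(t,(300,210));cv2.imwrite('pics/h.png',can)
E
```

```text
tcp_pos: [0.599, 0.2902, 0.3138]
gripper_width: 0.249
tcp_pos: [0.5993, 0.2892, 0.2671]
gripper_width: 0.251
shift units [-0.01 -0.01  1.96] turn 0.02 yaw -1.354
top [[161, 181, 34, 13, 235], [330, 192, 11, 57, 418], [313, 200, 10, 37, 269], [383, 202, 10, 47, 382], [366, 211, 10, 26, 212]]
scene [[168, 111, 48, 35, 577], [189, 127, 31, 26, 345], [200, 141, 58, 45, 767], [222, 158, 40, 35, 506], [332, 280, 44, 31, 511], [386, 314, 49, 30, 632]]
wrist [[248, 57, 63, 315, 17358]]
```

View pics/h.png

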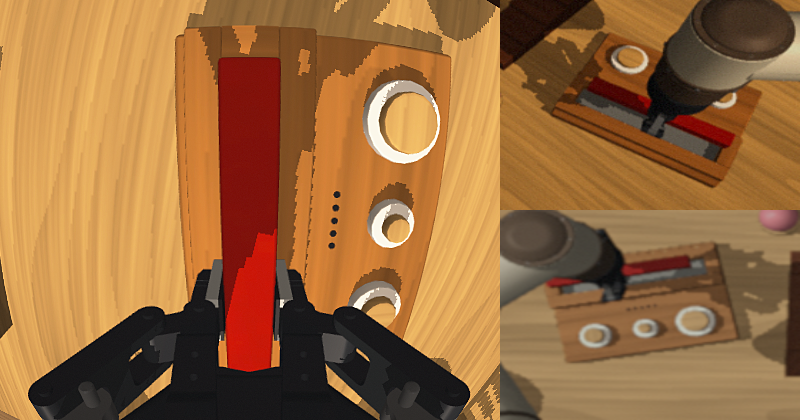

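The rod hovers over the groove and is lined up with it in all three views. A quick check of its centre by fitting a box to the scene picture.

```bash
python3 - <<'E'
from h import *
from scipy.optimize import minimize
G=np.array([.5994,.2894])
def mask(c,keep):
    im=cv2.imread(f'pics/h_{c}.png');h,s,v=cv2.split(cv2.cvtColor(im,cv2.COLOR_BGR2HSV));m=(((h<8)|(h>172))&(s>180)&(v>60)).astype(np.uint8)
    n,L,st,ce=cv2.connectedComponentsWithStats(m)
    return cv2.convexHull(np.argwhere(np.isin(L,[i for i in range(1,n) if st[i,4]>60 and keep(*st[i,:2])]))[:,::-1].astype(np.float32))
def box(x,y,yaw,z0):
    c,s=np.cos(yaw),np.sin(yaw);return [[x+a*c-b*s,y+a*s+b*c,z0+e] for a in(-.1,.1) for b in(-.011,.011) for e in(0,.022)]
def hull(f,p,B):return cv2.convexHull(np.array([f(p,X) for X in B],np.float32))
def iou(a,b):
    i=cv2.intersectConvexConvex(a,b)[0];return i/(cv2.contourArea(a)+cv2.contourArea(b)-i)
s=mask('scene',lambda u,v:u>300);ps=np.load('h_scene.npy',allow_pickle=True).item()
for z0 in(.0945,.0995,.1045):
    best=min((minimize(lambda q:-iou(s,hull(proj,ps,box(q[0]*.01+G[0],q[1]*.01+G[1],-1.354+q[2]*.02,z0))),x0,method='Nelder-Mead',options=dict(initial_simplex=np.array(x0)+np.vstack([np.zeros(3),np.eye(3)]))) for x0 in([0,0,0],[.3,-.5,.3])),key=lambda r:r.fun)
    d=best.x[:2]*.01;ex=np.array([np.cos(.215),np.sin(.215)]);print(z0,'IoU',-best.fun,'yaw',-1.354+best.x[2]*.02,'reader dx,dy vs groove',d@ex,d@[-ex[1],ex[0]])
p=np.load('h_wrist.npy',allow_pickle=True).item()
X=atz(rayw(p,(279.5,57)),.1215)[:2]-G;print('far end',X@ex,X@[-ex[1],ex[0]])
# rim edges under the rod, far end, wrist
im=cv2.imread('pics/h_scene.png');sat=cv2.cvtColor(im,cv2.COLOR_BGR2HSV)[:,:,1]
E
```

```text
0.0945 IoU 0.8929826335895669 yaw -1.3683225502241791 reader dx,dy vs groove -0.003584861802892137 0.0007705428429007841
0.0995 IoU 0.8822960552826726 yaw -1.368543616593874 reader dx,dy vs groove -0.0018625404324356092 7.860230152506353e-05
0.1045 IoU 0.8710015462063627 yaw -1.368393365333015 reader dx,dy vs groove -0.00014484661642116364 -0.0009674823546041762
far end -0.0009650070510736283 -0.09921566459393903
```

```bash
python3 -m crank '0 0 0.4 0 0; 0 0 0.5 0 0; 0 0 0.5 0 0; 0 0 0.4 0 0; 0 0 0.2 0 0'|egrep 'pos|width|cont'
python3 -m crank '0 0 0.12 0 0; 0 0 0 0 0; 0 0 0 0 0; 0 0 0 0 0; 0 0 0 0 0'
python3 - <<'E'
from h import *
go([.5994,.2894,.2245],-1.356)
a=eyes.get_image('scene')[210:400,270:480,::-1];cv2.imwrite('pics/f.png',cv2.resize(a,(630,570),interpolation=2))
for c in['scene']:
  for q in['stair','ball_center','bell']:print(q,[np.round(d['point'],3).tolist() for d in eyes.find_in(q,c)][:1])
E
```

```text
tcp_pos: [0.5992, 0.2887, 0.2266]
contact_force: [-0.4, -0.4, -1.7]
gripper_width: 0.248
clock: 25.45
tcp_pos: [0.5995, 0.289, 0.2264]
tcp_rot: [[0.214, -0.977, 0.001], [-0.977, -0.214, 0.001], [-0.0, -0.001, -1.0]]
contact_force: [-0.9, -0.4, -1.0]
gripper_width: 0.247
gripper_force: 49.1
shift units [-0.02  0.    0.09] turn 0.01 yaw -1.355
stair [[0.531, 0.025, 0.06]]
ball_center [[0.729, 0.077, 0.055]]
bell [[0.725, -0.098, 0.056]]
```

View pics/f.png

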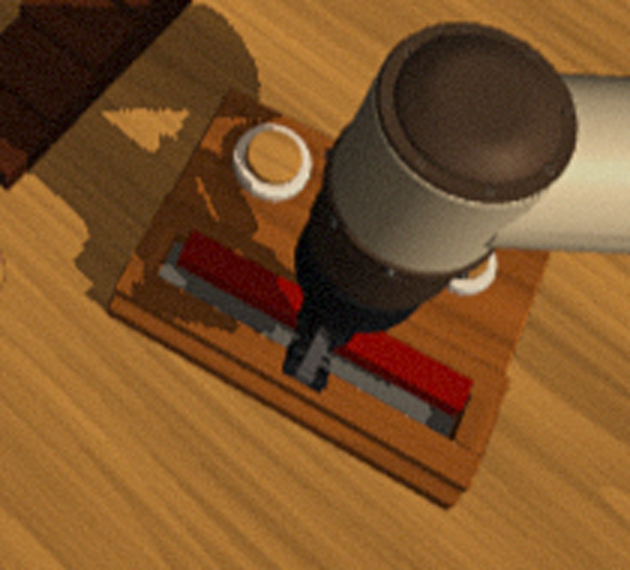

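The rod lies along the groove from crop (190,255) to (455,395), clear of the rim, and nothing else has moved. A small final lowering, then handing in.

```bash
python3 -m crank '0 0 0.12 0 0; 0 0 0 0 0; 0 0 0 0 0; 0 0 0 0 0; 0 0 0 0 0'|egrep 'pos|force'
python3 -c "from station import r;print(r.close_job())"
```

```text
tcp_pos: [0.5995, 0.2889, 0.2235]
contact_force: [-0.3, -0.4, -1.2]
gripper_force: 49.1
the job is handed in; nothing more can be done
None
```

I pressed the keys small, medium, large, then carried the longest rod over the stair; it was handed in still gripped, level and centred about 16 mm above the groove rim by my measurement (no verdict was returned).

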